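Emergency lid release of a bench centrifuge

TASK

The bench centrifuge has lost power with its lid locked. Take the release rod by its handle and push it straight in through the upright slot in the front of the housing until it presses the hidden latch tab and the lid pops ajar; then lay the rod in the steel tray and swing the lid up until it is fully open, so that the rotor can be reached. Leave both there, let go, and do not disturb the other things on the bench.

Things in the scene. Friction and masses are not known exactly. Their poses are not given: they have to be found in the camera images.
- centrifuge: White bench centrifuge, fixed in place: housing 220 deep (its x) x 200 wide (its y) x 100 mm high, closed on top by the lid. Origin: centre of its underside. Its +x runs from front to back, so the front face is at x = -110 mm; the lid hinge is at the back. On the front are a dark display and three small buttons (y negative) and, at y = +50 mm, the release slot between two small upright grey fins; a grey tongue of the lid sticks out over the middle of the front.
- slot (a point): Centre of the mouth of the release slot, on the front face, 60 mm above the bench. The slot is 12 mm wide (level) and 20 mm high, through a 12 mm wall; its axis is level, and +x of this frame points straight into it. Two upright fins, 5 mm thick and 34 mm high, stand 14 mm out of the face beside it, 20 mm apart inside. The sprung latch tab (28 mm wide, 45 mm high) is hidden 35 mm behind the front face.
- latch (a joint): Travel of the hidden latch tab into the housing (m): 0 at rest, 0.012 at its stop; it springs back. It needs 2.4 N to start and 6 to 7 N at 0.007, where it frees the lid (from about 0.006).
- lid (a joint): Angle of the lid (rad): 0 shut and locked, 1.45 fully open at its stop. Freed, a strut lifts it by itself to about 0.3 to 0.6; from there it is balanced, moves with under 1 N at the tongue and stays where it is left.
- hinge (a point): Middle of the lid's hinge axis, 100 mm above the bench at the back of the housing (100 mm behind its centre); fixed. The axis is level along this frame's y, the front of the lid swings up and back over it.
- tongue (a point): Point in the middle of the lid's handle tongue, 12 mm from its free end, midway across its width and thickness. The tongue is a flat grey lug 24 mm wide (along the hinge axis), 10 mm thick, sticking out 40 mm from the front edge of the lid (205 mm from the hinge axis). The frame turns with the lid: the point lies 233 mm from the hinge axis in the lid's own -x and 8 mm in its +z. The lid is a slab 196 mm wide, 14 mm thick.
- rod: Release rod, loose, lying on the bench, 90 g: a grey block handle 80 long x 20 wide x 26 mm high, with a round steel shaft 7 mm thick and 110 mm long out of its front end. +x runs along it from handle to tip; origin: centre of the handle's underside. The axis of the shaft is 13 mm above the underside; the centre of mass is about 16 mm ahead of the origin.
- rod_tip (a point): Tip of the rod's shaft, on its axis, 150 mm ahead of the rod's origin.
- rod_tail (a point): Rear end of the rod's handle, at the height of the axis, 40 mm behind the rod's origin.
- tray: Shallow open steel tray, fixed, 260 (its x) x 110 (its y) x 18 mm high outside, walls and floor 4 mm. Origin: centre of its underside.
- tube_box: Bystander: low lidded box 92 x 62 x 40 mm beside the rod's handle. Origin: centre of its underside.
- vial: Bystander: small brown glass jar, 26 mm across, 36 mm high, beside the rod's shaft. Origin: centre of its underside.
- ampoule: Bystander: small clear glass jar, 24 mm across, 30 mm high, on the other side of the shaft. Origin: centre of its underside.
- spatula: Bystander: thin lab spatula, 165 mm long, 12 wide, 10 mm high, lying near the rod. Origin: underside, near its middle.
- bottle: Bystander: white bottle, 66 mm across, 170 mm high. Origin: centre of its underside.
- beaker: Bystander: glass beaker, 72 mm across, 85 mm high. Origin: centre of its underside.
- dishes: Bystander: pile of three culture dishes, 90 mm across, 41 mm high. Origin: centre of its underside.
Things that resemble listed ones, but are neither listed nor needed, are in the scene too. What is shaped like the rod but turquoise or yellow is not meant.

How it is judged:
On the way, in this order (a step that is already met when the one before it is completed fails the run):
1. the tip of the rod, pushed through the slot, presses the latch tab in by more than 4 mm (value of joint latch above 0.004 m and contact force between rod and latch above 1 N and x of rod_tip in the frame of slot above 0.03 m), for 0.05 s.
2. the lid is swung fully open, past 1.3 rad (value of joint lid above 1.3 rad), for 0.2 s.
At the end, for the whole second after the job is handed in: The lid stands fully open (past 1.3 of 1.45 rad), the latch tab has sprung back, and the rod lies at rest wholly inside the tray, down on its floor (value of joint lid above 1.3 rad and value of joint latch below 0.002 m and x of rod_tip in the frame of tray between -0.127 and 0.127 m and y of rod_tip in the frame of tray between -0.052 and 0.052 m and z of each of rod_tip, rod_tail in the frame of tray below 0.028 m and x of rod_tail in the frame of tray between -0.127 and 0.127 m and y of rod_tail in the frame of tray between -0.052 and 0.052 m and linear speed of rod below 0.02 m/s); the robot touches nothing.
It fails at once if one of the seven bystanders is shoved more than 30 mm or knocked over (distance of any of tube_box, vial, ampoule, spatula, bottle, beaker, dishes from where it was at the start of the episode above 0.03 m or angle between any of tube_box, vial, ampoule, bottle, beaker, dishes's own z axis and vertical above 0.5 rad).
It also fails if it takes over 67 s, if anything falls off the work surface, if the arm or the gripper's body presses on something with over 40 N, if the wrist force passes 120 N, or if a joint passes its speed limit or range.

ROBOT

A 6-joint arm with a two-finger parallel gripper is mounted at the origin on the work surface. World frame = base frame: x ahead of the robot, y to its left, z up, the work surface at z = 0. Lengths are in m, angles in rad, forces in N, time in s.
With the tool pointing down it reaches from about 0.25 to 0.85 m from the base axis. Payload 12.5 kg.
Tool frame: the origin (TCP) lies midway between the tips of the shut fingers; the grasp point (between the pads) lies 19 mm behind it; z points along the fingers, x is the direction in which the jaws open and shut, and the axes are right-handed (so a half turn about z gives the same grasp; the last joint's range is limited). The gripper opens to 93 mm and grips with 3 to 60 N. Pads are 15 mm wide; open, the fingers measure 128 mm over their backs; the gripper's body (75 mm by 188 mm) begins 65 mm behind the grasp point.
Start: joints at [-1.255, 0.351, 1.652, -0, 1.139, -0.085], TCP at [0.215, -0.506, 0.19] pointing down, gripper open.
Joint ranges: [-2.75, 2.75], [-0.79, 2.1], [0.01, 2.65], [-1.57, 4.71], [0.07, 3.14], [-2.87, 2.87]. Speed limits (rad/s): [2.22, 2.22, 2.79, 3.14, 3.14, 3.14].

INTERFACE

Orientations are given as a 3x3 rotation matrix whose columns are the frame's x, y, z axes.
In Python, from bench import r, hand, planner, sensors, capture, camera_model, workorder gives the robot as it stands. Calls block until the motion is done:
- r.movep(position, orientation): joint-space move of the TCP to a pose.
- r.move_l(position, attitude=None, vel=0.15): straight line of the TCP; attitude=None keeps the orientation; vel is the mean speed in m/s.
- r.movej(angles): joint-space move.
- hand.move_gripper(opening): finger opening in m; the grip force is fixed at half the most; returns when the fingers have stopped.
- r.sleep(seconds).
- planner.ik(position, orientation): joint angles nearest the present ones, or None.
- sensors.get_state(): the state.
- capture(name): name is "scene" or "top" or "wrist"; returns the picture (400x640x3 uint8, blue, green, red); there is no depth.
- camera_model(name): a dict with "fov_y" (degrees; the focal length in pixels is half the picture's height over the tangent of half this angle, whatever the lens; pixels are square), "cx", "cy" (the principal point, pixels), "extrinsics" (4x4, takes a point from camera to world coordinates); the wrist camera has in their place "hand_eye" (4x4, takes a point from camera to tool coordinates, whose origin is the TCP and whose axes are the tool frame's). Camera axes: x right, y down, z forward; pixel columns grow to the right and rows downward; lengths in m; the calibration is good to about 2 mm. A picture is of the moment at which its call begins: read the wrist's pose just before it. camera_model takes no time and is no camera call.
A pose or a line that the arm cannot do raises r.MotionError and nothing moves.
- workorder.sign_off(): hands the job in, once; it reports no verdict.
The state is a dict: "clock": time; "joint_pos": joint angles; "joint_vel": joint speeds; "tau": joint torques, N m; "eef_pos": TCP position; "ee_rot": TCP orientation; "wrist_force": force on the tool from outside, world axes, zero at the start; "moment": the same for the moment, N m; "grip_width": finger opening in m.
Only numpy, scipy, OpenCV 4.12 (cv2) and the standard library are available. Lean on these libraries where they do the work, as an engineer would, in place of code of your own. Each camera call takes 0.05 s, during which the arm holds its last target.

## Working session

There is one attempt and no reset: what is moved stays moved. The work goes in short steps, each a Python script; the robot and the scene stay as the last script left them, time stands still between calls to the robot, and variables do not carry over. Pictures are saved under pics/ and viewed, and the job is handed in when it is done.

```bash
ls; mkdir -p pics; python3 - <<'E'
from bench import *
import cv2
for n in("scene","top","wrist"):
    im=capture(n); cv2.imwrite(f"pics/{n}0.png",im); m=camera_model(n); print(n,m)
s=sensors.get_state(); print(s)
E
```

```text
pics
scene {'fov_y': 50.65495768681606, 'cx': 313.3871490937947, 'cy': 199.15413761606484, 'extrinsics': array([[-0.77223611,  0.45154742, -0.44694107,  1.03621136],
       [ 0.63522657,  0.56178671, -0.52998387,  0.55078396],
       [ 0.01177271, -0.69318152, -0.7206669 ,  0.87051857],
       [ 0.        ,  0.        ,  0.        ,  1.        ]])}
top {'fov_y': 56.89339834594415, 'cx': 314.12852476819586, 'cy': 205.35229721787957, 'extrinsics': array([[-2.74112502e-02, -9.89432647e-01,  1.42378583e-01,
         4.03776704e-01],
       [-9.99623889e-01,  2.70121832e-02, -4.73529541e-03,
        -2.17303639e-02],
       [ 8.39299502e-04, -1.42454833e-01, -9.89800948e-01,
         1.03797482e+00],
       [ 0.00000000e+00,  0.00000000e+00,  0.00000000e+00,
         1.00000000e+00]])}
wrist {'fov_y': 71.02445700016108, 'cx': 317.888559134252, 'cy': 201.08340908321784, 'hand_eye': array([[ 9.99999900e-01, -1.30763052e-05, -4.46358080e-04,
         3.39054471e-04],
       [ 1.40755524e-04,  9.57846186e-01,  2.87281506e-01,
        -8.02156926e-02],
       [ 4.23785804e-04, -2.87281540e-01,
[... 216 characters left out ...]
, -2.64353068e-05,
        1.13909571e+00, -8.46656922e-02]), 'joint_vel': array([ 0.00257012,  0.00012212, -0.00140455, -0.00034254, -0.0021757 ,
        0.00028335]), 'tau': array([ 1.36930295e-03, -4.97461867e+01, -2.85345894e+01,  6.99491613e-02,
        2.46200158e-02, -6.02794785e-05]), 'eef_pos': array([ 0.21449568, -0.50614869,  0.19004552]), 'ee_rot': array([[ 3.90189619e-01, -9.20734478e-01, -2.86369086e-04],
       [-9.20734134e-01, -3.90189721e-01,  7.98165018e-04],
       [-8.46636325e-04, -4.77659121e-05, -9.99999640e-01]]), 'wrist_force': array([ 0.16228869, -0.79769527, -1.09989684]), 'moment': array([-0.0048982 ,  0.01241938, -0.00558782]), 'grip_width': 0.09285444871080129}
```

View pics/scene0.png

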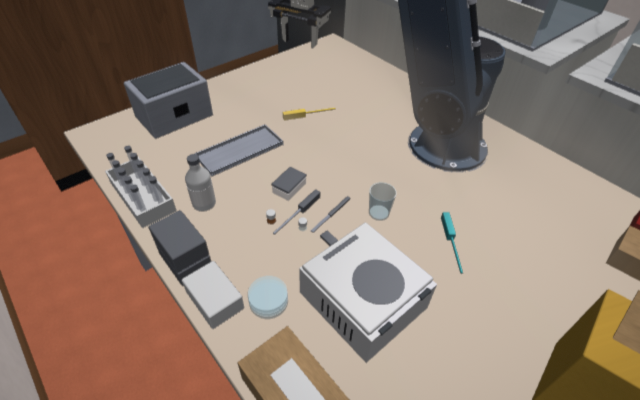

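View pics/top0.png

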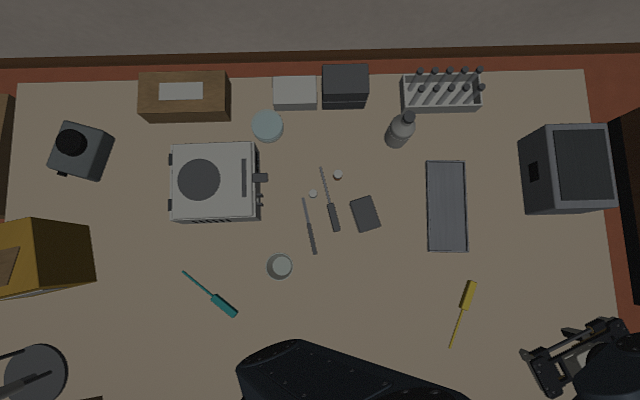

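View pics/wrist0.png

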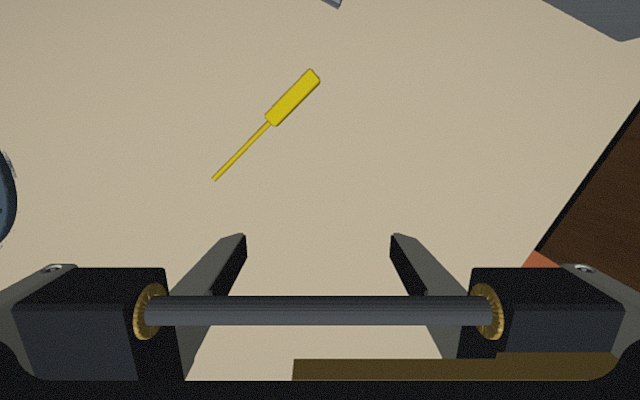

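```bash
python3 - <<'E'
import cv2
im=cv2.imread("pics/top0.png")
cv2.imwrite("pics/t_a.png",cv2.resize(im[150:270,240:400],None,fx=5,fy=5,interpolation=cv2.INTER_CUBIC))
cv2.imwrite("pics/t_b.png",cv2.resize(im[125:235,155:285],None,fx=6,fy=5.4545,interpolation=cv2.INTER_CUBIC)) 
im=cv2.imread("pics/scene0.png")
cv2.imwrite("pics/s_a.png",cv2.resize(im[150:350,250:450],None,fx=3,fy=3,interpolation=cv2.INTER_CUBIC))
E
```

```text
(no output)
```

View pics/t_a.png

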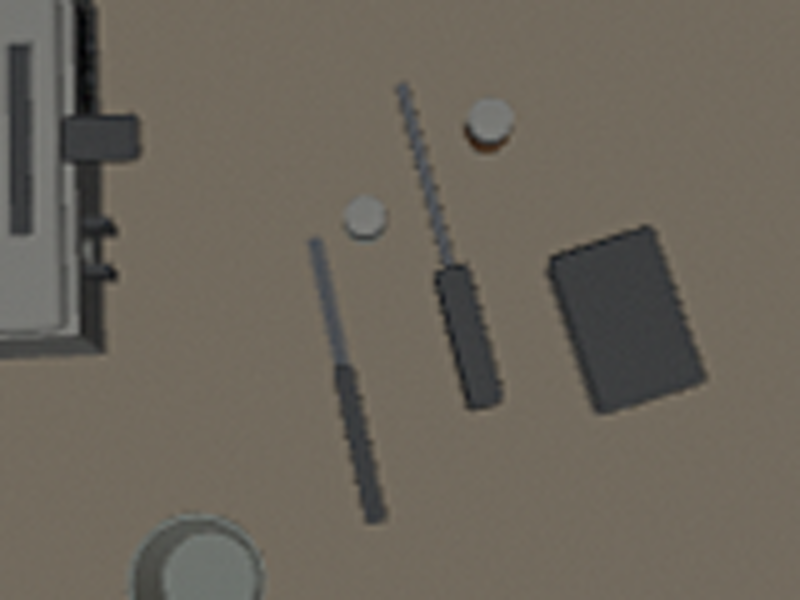

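View pics/t_b.png

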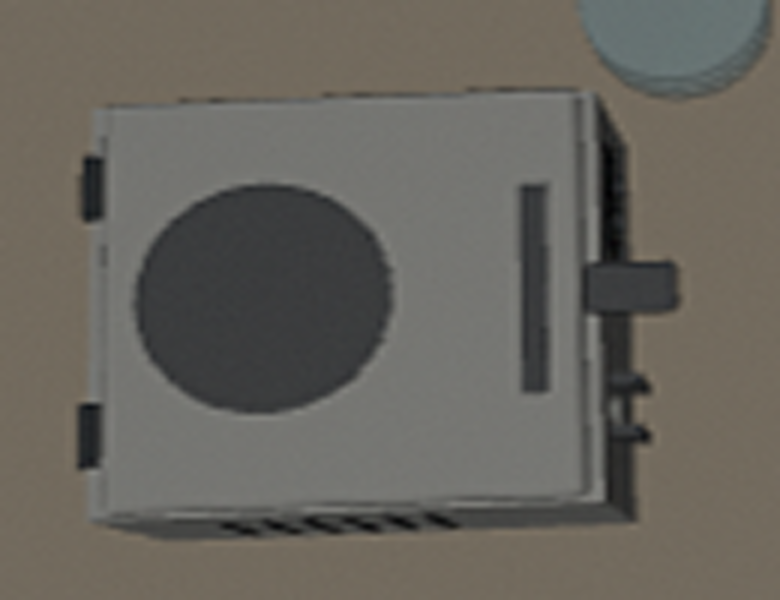

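View pics/s_a.png

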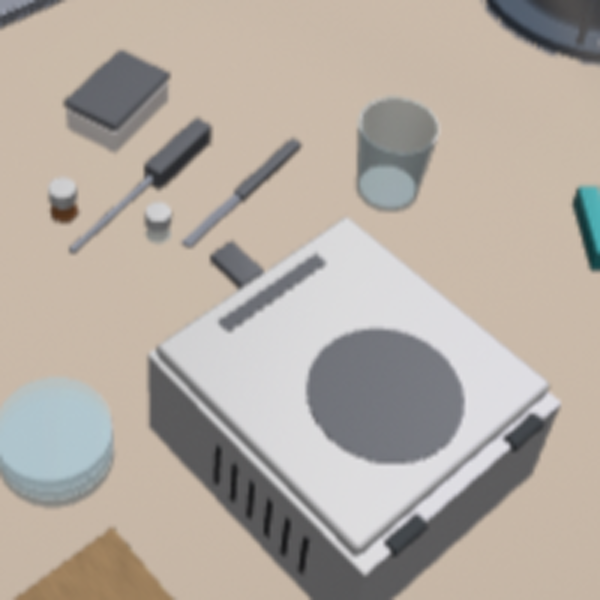

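```bash
cat > h.py <<'E'
import numpy as np, cv2
from bench import *
def model(n,T=None):
    m=camera_model(n); f=200/np.tan(np.radians(m["fov_y"])/2)
    E=m["extrinsics"] if "extrinsics" in m else T@m["hand_eye"]
    return f,m["cx"],m["cy"],E
def tool():
    s=sensors.get_state(); T=np.eye(4); T[:3,:3]=s["ee_rot"]; T[:3,3]=s["eef_pos"]; return T
def pt(n,u,v,z,T=None):
    f,cx,cy,E=model(n,T); d=E[:3,:3]@np.array([(u-cx)/f,(v-cy)/f,1]); c=E[:3,3]
    return c+d*(z-c[2])/d[2]
def proj(n,P,T=None):
    f,cx,cy,E=model(n,T); q=E[:3,:3].T@(np.asarray(P)-E[:3,3]); return np.array([cx+f*q[0]/q[2],cy+f*q[1]/q[2]])
def shot(n,name):
    T=tool(); im=capture(n); cv2.imwrite(f"pics/{name}.png",im); np.save(f"pics/{name}.npy",T); return im,T
E
python3 - <<'E'
from h import *
np.set_printoptions(precision=4,suppress=True)
a=lambda x,y:(240+x/5,150+y/5)
b=lambda x,y:(155+x/6,125+y/5.4545)
P=lambda uv,z:pt("top",*uv,z)
print("rod tip",P(a(402,87),.013),"shaftbase",P(a(448,265),.013),"tail mid",P(a(484,405),.026), "front mid top",P(a(453,268),.026))
print("spat",P(a(316,240),.01),P(a(376,520),.01))
print("vial",P(a(490,120),.036),"amp",P(a(366,217),.03))
print("box",[P(a(*q),.04)[:2] for q in((549,260),(652,228),(705,380),(600,412))])
print("lid corners",[P(b(*q),.114)[:2] for q in((105,107),(580,92),(585,492),(98,510))])
print("tongue",[P(b(*q),.118) for q in((678,264),(678,312),(590,264))])
print("fins",[P(b(*q),.077) for q in((648,384),(650,435))])
print("bottomfront",P(b(635,520),0))
print("tray",[P(q,.018)[:2] for q in((427,161),(465,162),(467,250),(428,250))])
print("bottle, beaker,dishes",P((404,120),.17),P((281,265),.085),P((267,124),.041))
E
```

```text
rod tip [ 0.6599 -0.0475  0.013 ] shaftbase [ 0.5567 -0.0702  0.013 ] tail mid [ 0.4766 -0.0868  0.026 ] front mid top [ 0.553  -0.0723  0.026 ]
spat [0.5734 0.0036 0.01  ] [ 0.4159 -0.0259  0.01  ]
vial [ 0.634  -0.0952  0.036 ] amp [ 0.5823 -0.0249  0.03  ]
box [array([ 0.5539, -0.1243]), array([ 0.5701, -0.1815]), array([ 0.4859, -0.2061]), array([ 0.4701, -0.1484])]
lid corners [array([0.7055, 0.336 ]), array([0.7073, 0.1312]), array([0.5159, 0.1297]), array([0.5131, 0.3337])]
tongue [array([0.6216, 0.0892, 0.118 ]), array([0.5987, 0.0894, 0.118 ]), array([0.6226, 0.1265, 0.118 ])]
fins [array([0.5722, 0.1079, 0.077 ]), array([0.5473, 0.1072, 0.077 ])]
bottomfront [0.5145 0.1249 0.    ]
tray [array([ 0.669 , -0.3507]), array([ 0.6632, -0.4584]), array([ 0.4153, -0.4426]), array([ 0.4182, -0.3356])]
bottle, beaker,dishes [ 0.7345 -0.2525  0.17  ] [0.3896 0.0623 0.085 ] [0.7823 0.0999 0.041 ]
```

Candidates for the rod in the top picture: a dark rod with its handle at (333,217) and tip at (321,167), the spatula at (309,225), a turquoise rod at (210,294) and a yellow rod at (462,313). I choose the dark one with the block handle and round shaft. It has the box beside its handle, and the vial and ampoule either side of its shaft. It measures 187 mm long against 190 expected. Next is a close wrist view.

```bash
python3 - <<'E'
from h import *
np.set_printoptions(precision=4,suppress=True)
d=np.array([np.cos(.211),np.sin(.211),0]); 
R=np.column_stack([np.cross(-d,[0,0,-1.]),-d,[0,0,-1]])
print(np.linalg.det(R))
r.movep([.49,-.083,.20],R)
hand.move_gripper(.05)
im,T=shot("wrist","w1"); print(T[:3,3],sensors.get_state()["joint_pos"],sensors.get_state()["clock"])
cv2.imwrite("pics/w1b.png",cv2.resize(im[0:300,160:480],None,fx=2,fy=2,interpolation=cv2.INTER_CUBIC))
E
```

```text
1.0
[ 0.49  -0.083  0.2  ] [-0.2614  0.2436  1.7739 -0.      1.124   1.0983] 2.8917
```

View pics/w1b.png

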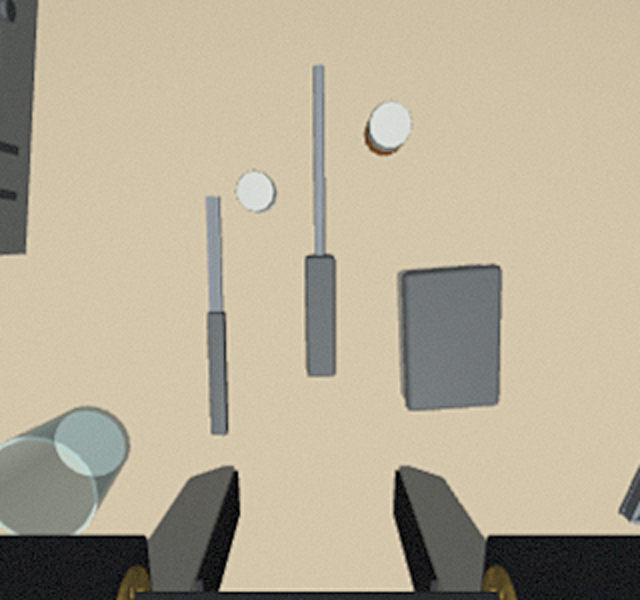

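```bash
python3 - <<'E'
from h import *
np.set_printoptions(precision=4,suppress=True)
T=np.load("pics/w1.npy"); P=lambda x,y,z:pt("wrist",160+x/2-.25,y/2-.25,z,T)
tip=P(318.5,67,.013);fr=P(320.5,256,.026);ta=P(321.2,376,.026)
print(tip,fr,ta,np.linalg.norm(fr-ta),np.linalg.norm((tip-ta)[:2]))
for a,b in((fr,ta),(tip,ta)): d=(a-b)[:2]; print(np.arctan2(d[1],d[0]))
print("width",np.linalg.norm(P(306,320,.026)-P(335,320,.026)))
print("box",P(401,271,.04),P(407,409,.04),"spat",P(213,197,.01),P(221,434,.01))
E
```

```text
[ 0.6634 -0.0474  0.013 ] [ 0.5563 -0.0717  0.026 ] [ 0.4795 -0.0888  0.026 ] 0.07867421881587562 0.18851164630828007
0.21907110348219103
0.221472734700586
width 0.01907621217819577
box [ 0.5584 -0.122   0.04  ] [ 0.4727 -0.1484  0.04  ] spat [0.5772 0.0037 0.01  ] [ 0.4178 -0.0276  0.01  ]
```

```bash
cat >> h.py <<'E'
def Rdir(yaw):
    d=np.array([np.cos(yaw),np.sin(yaw),0]); return np.column_stack([np.cross(-d,[0,0,-1.]),-d,[0,0,-1]])
def st():
    s=sensors.get_state(); return "t %.2f pos %s F %s w %.4f"%(s["clock"],np.round(s["eef_pos"],4),np.round(s["wrist_force"],1),s["grip_width"])
E
python3 - <<'E'
from h import *
np.set_printoptions(precision=4,suppress=True)
R=Rdir(.2205)
r.movep([.525,-.0786,.07],R)
r.move_l([.525,-.0786,.005],vel=.1); print(st())
w=hand.move_gripper(.0); print(w,st())
r.move_l([.525,-.0786,.14],vel=.2); print(st())
r.movep([.56,-.13,.16],Rdir(np.pi/2)); print(st())
im,T=shot("wrist","w2")
im,T=shot("top","top2"); cv2.imwrite("pics/top2b.png",cv2.resize(im[120:270,200:400],None,fx=4,fy=4,interpolation=cv2.INTER_CUBIC))
E
```

```text
t 4.29 pos [ 0.5255 -0.0787  0.0056] F [0.6 0.2 1.2] w 0.0504
False t 5.21 pos [ 0.525  -0.0786  0.005 ] F [-0.5  0.2 -0.2] w 0.0006
t 6.03 pos [ 0.5244 -0.0785  0.139 ] F [ 0.  -0.4  0.9] w 0.0008
t 7.32 pos [ 0.5597 -0.1298  0.1594] F [-0.7 -0.8 -0.2] w 0.0007
```

View pics/w2.png

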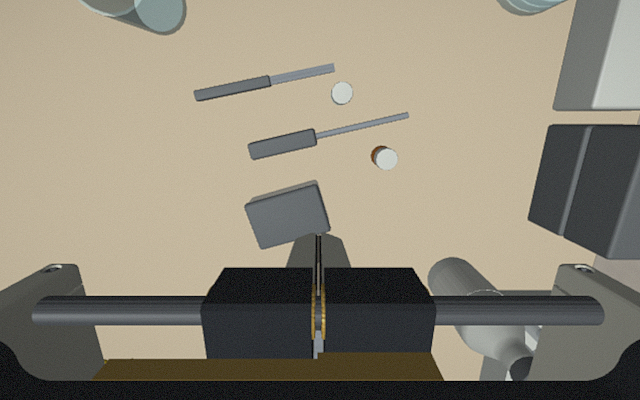

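View pics/top2b.png

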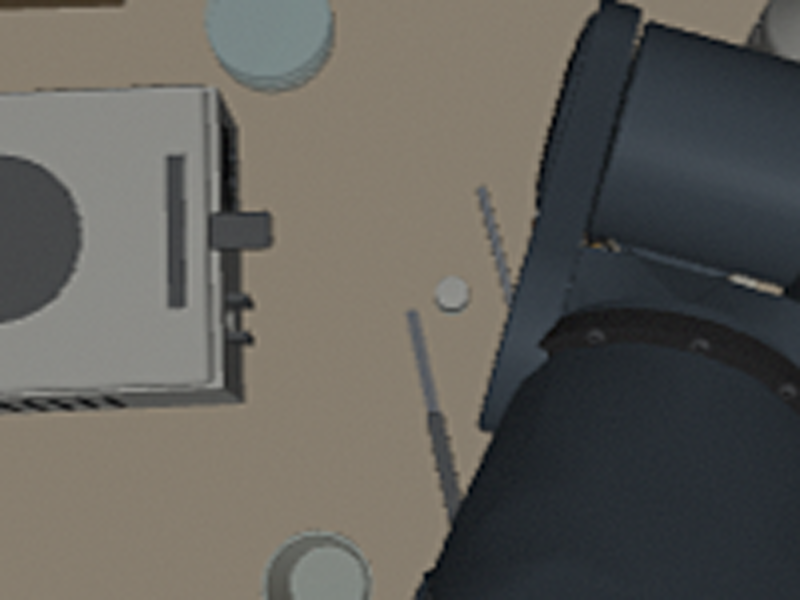

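```bash
python3 - <<'E'
from h import *
np.set_printoptions(precision=4,suppress=True)
T=np.load("pics/w2.npy"); print(T)
P=lambda x,y,z:pt("wrist",x,y,z,T)
print("rod",P(408,115,.013),P(250,152,.026),P(314,135,.026))
print("spat",P(334,68,.01),P(195,96,.01),"vial",P(386,158,.036),"amp",P(342,93,.03))
E
python3 - <<'E'
import cv2
im=cv2.imread("pics/w2.png"); cv2.imwrite("pics/w2b.png",cv2.resize(im[50:270,170:450],None,fx=2.8,fy=2.7,interpolation=cv2.INTER_CUBIC))
E
```

```text
[[ 1.     -0.0012 -0.001   0.5597]
 [-0.0012 -1.      0.0004 -0.1298]
 [-0.001  -0.0004 -1.      0.1594]
 [ 0.      0.      0.      1.    ]]
rod [ 0.6645 -0.0476  0.013 ] [ 0.4808 -0.0886  0.026 ] [ 0.5553 -0.0694  0.026 ]
spat [0.5779 0.003  0.01  ] [ 0.418  -0.0263  0.01  ] vial [ 0.6368 -0.0943  0.036 ] amp [ 0.5859 -0.0249  0.03  ]
```

View pics/w2b.png

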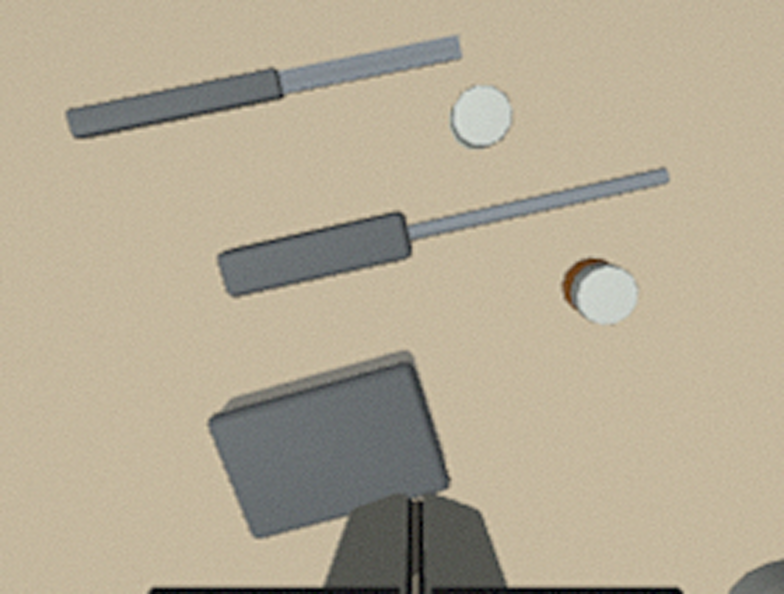

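The fingers shut on nothing (width 0.6 mm), and the rod in w2 lies where it was: tip (408,115), tail (250,152). I'll repeat the approach and take pictures at each stage.

```bash
python3 - <<'E'
from h import *
R=Rdir(.2205)
r.movep([.525,-.0786,.08],R)
hand.move_gripper(.05)
r.move_l([.525,-.0786,.030],vel=.1); print(st())
im,T=shot("wrist","w3")
im2,T=shot("scene","s3")
cv2.imwrite("pics/s3b.png",cv2.resize(im2[150:260,220:420],None,fx=4,fy=4,interpolation=cv2.INTER_CUBIC))
E
```

```text
t 10.29 pos [ 0.5252 -0.0786  0.0303] F [ 0.4 -0.7  1.2] w 0.0501
```

View pics/w3.png

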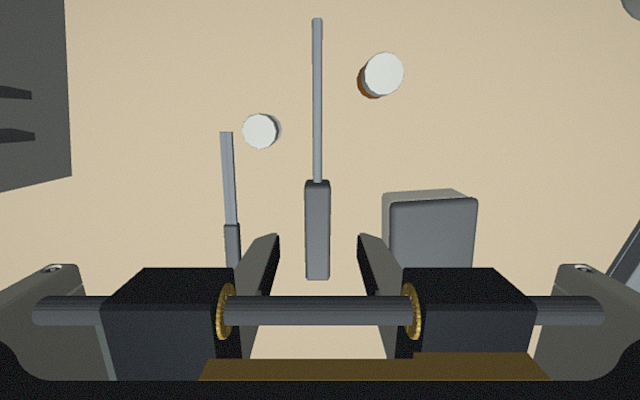

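View pics/s3b.png

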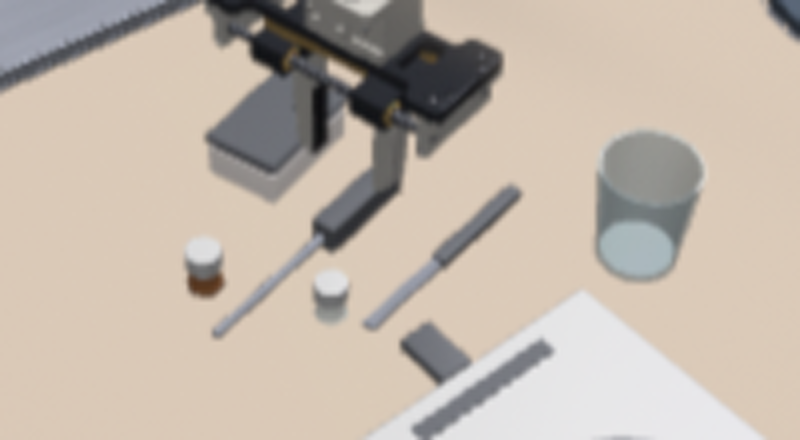

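```bash
python3 - <<'E'
from h import *
r.move_l([.525,-.0786,.003],vel=.1); print(st())
im,T=shot("wrist","w4a")
print(hand.move_gripper(.012)); print(st())
im2,T=shot("wrist","w4b")
cv2.imwrite("pics/w4.png",np.vstack([im[:300],im2[:300]]))
E
```

```text
t 10.81 pos [ 0.5249 -0.0786  0.003 ] F [-0.3 -0.3 -0.3] w 0.0499
False
t 11.65 pos [ 0.525  -0.0786  0.003 ] F [-0.3  0.3  0.7] w 0.0121
```

View pics/w4.png

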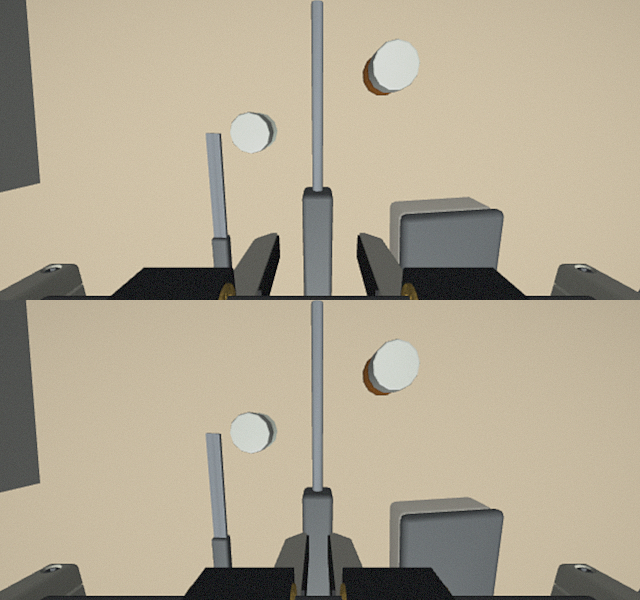

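```bash
python3 - <<'E'
from h import *
np.set_printoptions(precision=4,suppress=True)
for n,tip,fr,ta in (("w3",(317,18),(317.5,181),(317.5,279.5)),("w1",(319.1,33.2),(320.1,127.7),(320.4,187.7))):
    T=np.load(f"pics/{n}.npy")
    for dz in (0,.005,.01,.015,.02,.025,.03):
        A=T.copy(); A[2,3]+=dz
        a,b,c=pt("wrist",*tip,.013,A),pt("wrist",*fr,.026,A),pt("wrist",*ta,.026,A)
        print(n,dz,np.linalg.norm(a-c)*1e3,np.linalg.norm((b-c))*1e3,a)
T=np.load("pics/w4a.npy"); print(proj("wrist",[.5171+.04*.975,-.0803+.04*.219,.026],T),"seen ~(317,189)")
print(proj("wrist",[.6634,-.0474,.013],T),"seen (317.5,3)")
E
python3 - <<'E'
import cv2
im=cv2.imread("pics/w4b.png"); cv2.imwrite("pics/w4c.png",cv2.resize(im[150:300,220:420],None,fx=4,fy=4,interpolation=cv2.INTER_CUBIC))
E
```

```text
w3 0 189.09023992981002 81.48577469216782 [ 0.6646 -0.047   0.013 ]
w3 0.005 193.72052784928525 83.5321950172564 [ 0.6661 -0.0467  0.013 ]
w3 0.01 198.35131676531068 85.57861534234515 [ 0.6675 -0.0464  0.013 ]
w3 0.015 202.98257238909403 87.62503566743379 [ 0.6689 -0.046   0.013 ]
w3 0.02 207.6142634880594 89.67145599252243 [ 0.6704 -0.0457  0.013 ]
w3 0.025 212.24636155307616 91.71787631761107 [ 0.6718 -0.0453  0.013 ]
w3 0.03 216.87884050820455 93.76429664269975 [ 0.6733 -0.045   0.013 ]
w1 0 188.94250853253575 78.66564588523035 [ 0.6634 -0.0475  0.013 ]
w1 0.005 191.44755150959867 79.73218140155524 [ 0.6647 -0.0473  0.013 ]
w1 0.01 193.9527463640663 80.79871691788024 [ 0.6659 -0.047   0.013 ]
w1 0.015 196.45808728580636 81.86525243420506 [ 0.6672 -0.0468  0.013 ]
w1 0.02 198.96356875700016 82.93178795053005 [ 0.6684 -0.0465  0.013 ]
w1 0.025 201.46918553400627 83.99832346685494 [ 0.6697 -0.0463  0.013 ]
w1 0.03 203.97493263055745 85.06485898317987 [ 0.6709 -0.046   0.013 ]
[317.4444 196.2557] seen ~(317,189)
[317.2103   3.6862] seen (317.5,3)
```

View pics/w4c.png

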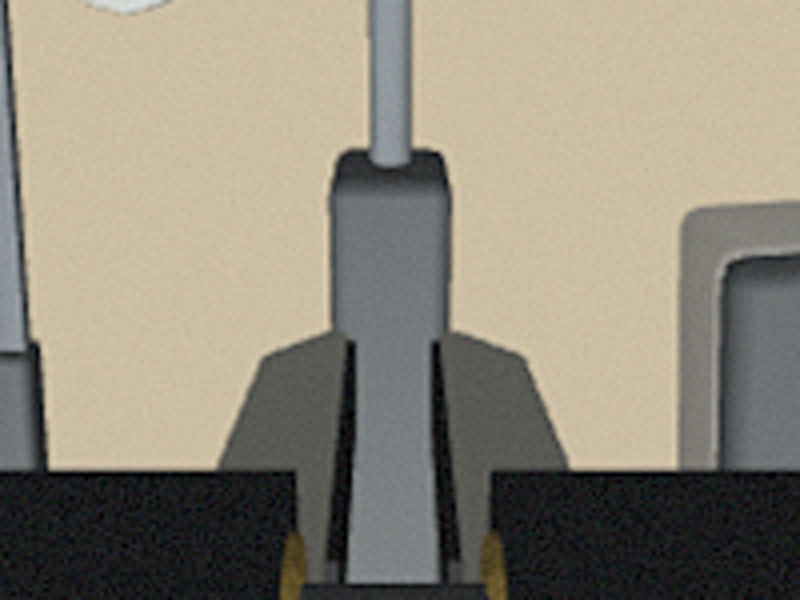

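The wrist picture shows the fingertips drawn over the handle's top at crop (345–440, 335). So the real tips are about 25 mm above the nominal TCP, and the fingers shut above the handle. I'll open and feel downward with force checks.

```bash
python3 - <<'E'
from h import *
hand.move_gripper(.045); print(st())
z=.003
for i in range(9):
    z-=.003
    try: r.move_l([.525,-.0786,z],vel=.05)
    except r.MotionError as e: print("ERR",e); break
    F=sensors.get_state()["wrist_force"]; print(st())
    if np.linalg.norm(F)>5: break
im,T=shot("wrist","w5")
E
```

```text
t 12.43 pos [ 0.525  -0.0786  0.003 ] F [ 0.4 -0.3  0.2] w 0.0452
t 12.68 pos [ 5.248e-01 -7.860e-02 -3.000e-04] F [-0.2  0.6  0.5] w 0.0451
t 12.93 pos [ 0.5249 -0.0786 -0.0032] F [0.1 0.5 0.2] w 0.0450
t 13.18 pos [ 0.5249 -0.0786 -0.0062] F [0.2 0.9 0.2] w 0.0448
t 13.43 pos [ 0.5249 -0.0786 -0.0092] F [ 0.3 -0.2 -0.2] w 0.0450
t 13.68 pos [ 0.5249 -0.0786 -0.0122] F [ 0.4 -0.6 -0.8] w 0.0450
t 13.93 pos [ 0.5249 -0.0786 -0.0152] F [ 0.2 -0.5  0.7] w 0.0449
t 14.18 pos [ 0.5248 -0.0786 -0.0182] F [ 0.1  0.5 -0.6] w 0.0451
t 14.43 pos [ 0.5249 -0.0786 -0.0212] F [-0.5  0.1 -0.1] w 0.0448
t 14.68 pos [ 0.5249 -0.0786 -0.0242] F [ 0.2  0.8 -0.4] w 0.0451
```

View pics/w5.png

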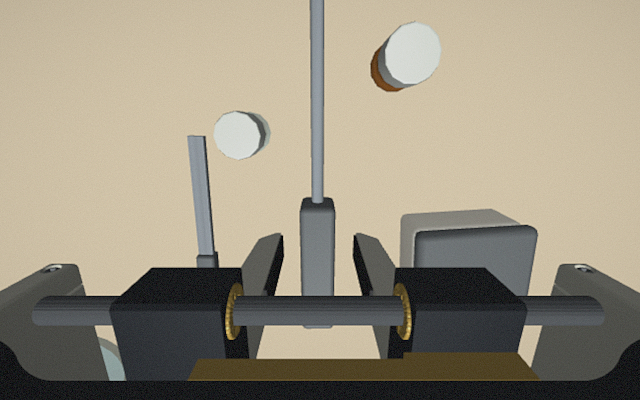

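```bash
python3 - <<'E'
from h import *
print(hand.move_gripper(.0)); print(st())
im,T=shot("wrist","w6")
cv2.imwrite("pics/w6b.png",cv2.resize(im[150:300,220:420],None,fx=4,fy=4,interpolation=cv2.INTER_CUBIC))
E
```

```text
False
t 15.26 pos [ 0.5251 -0.0786 -0.0239] F [0.2 0.1 0.3] w 0.0199
```

View pics/w6b.png

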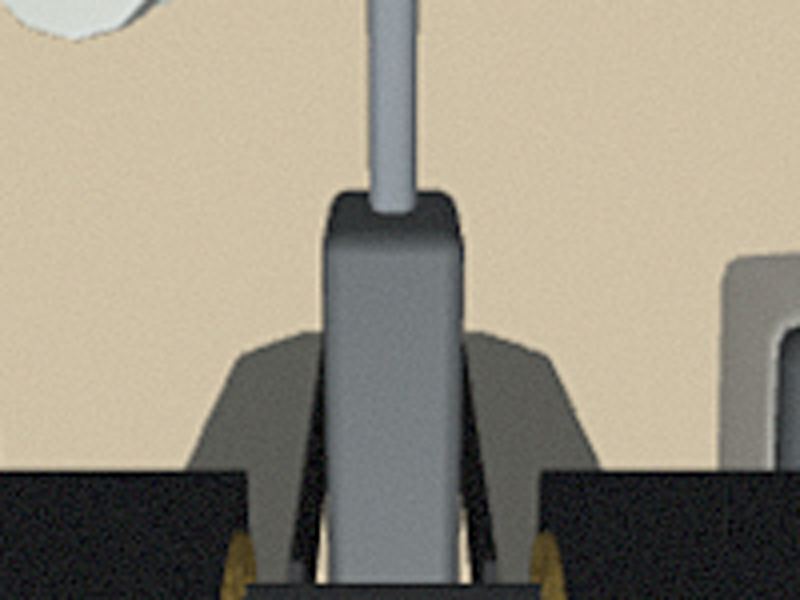

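```bash
python3 - <<'E'
from h import *
r.move_l([.525,-.0786,.06],vel=.15); print(st())
R=Rdir(np.radians(90.6))
r.movep([.56,-.08,.10],R); print(st())
r.move_l([.56,-.075,.03],vel=.15); print(st())
im,T=shot("wrist","w7")
im2,_=shot("top","top7")
cv2.imwrite("pics/top7b.png",cv2.resize(im2[150:250,200:350],None,fx=5,fy=5,interpolation=cv2.INTER_CUBIC))
E
```

```text
t 16.02 pos [ 0.5245 -0.0785  0.0593] F [-0.6 -1.  -1.6] w 0.0196
t 17.24 pos [ 0.5596 -0.0799  0.0994] F [-0.1 -0.  -1.3] w 0.0199
t 17.86 pos [ 0.5604 -0.0751  0.0305] F [ 0.9 -0.5 -0.1] w 0.0197
```

View pics/w7.png

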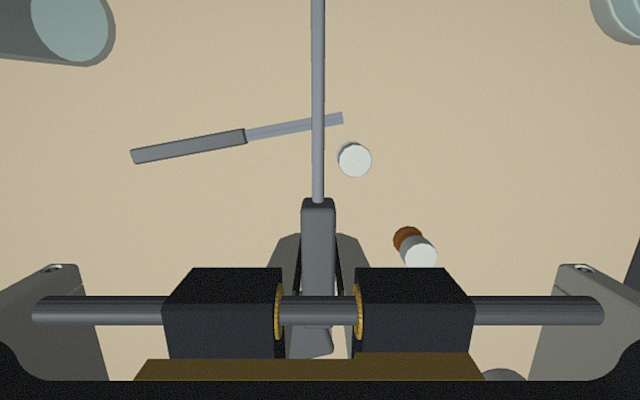

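View pics/top7b.png

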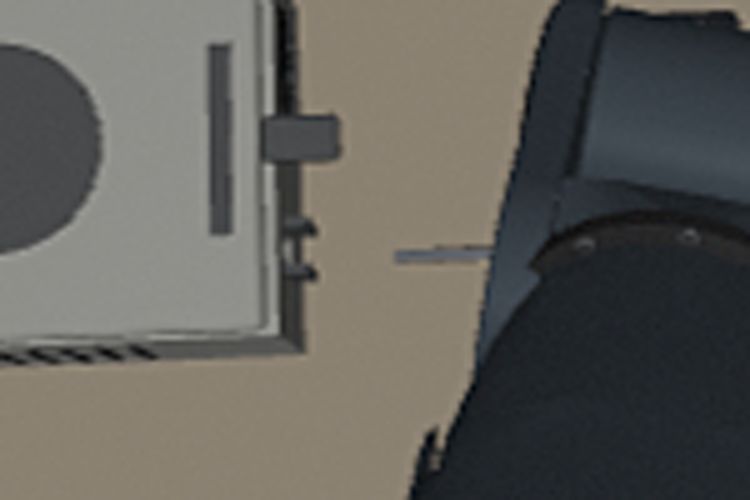

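```bash
python3 - <<'E'
from h import *
np.set_printoptions(precision=4,suppress=True)
a=lambda x,y,z:pt("top",200+x/5-.4*0,150+y/5,z)
print("tip",a(396,257.5,.0675),"shaft",a(488,253,.0675))
print("fins",a(316,228,.077),a(317,272,.077), a(300,220,.077),a(300,265,.077))
T=np.load("pics/w7.npy")
print("front",pt("wrist",318,198,.0675+.0,T), "far",pt("wrist",318,2,.0675,T),"handle edges", pt("wrist",302,205,.0805,T),pt("wrist",334.5,205,.0805,T))
E
python3 - <<'E'
import cv2
im=cv2.imread("pics/top7.png"); cv2.imwrite("pics/top7c.png",cv2.resize(im[180:220,245:305],None,fx=12,fy=12,interpolation=cv2.INTER_CUBIC))
im=cv2.imread("pics/w7.png"); cv2.imwrite("pics/w7c.png",cv2.resize(im[0:210,280:360],None,fx=4,fy=2.8,interpolation=cv2.INTER_CUBIC))
E
```

```text
tip [0.5563 0.0662 0.0675] shaft [0.5573 0.0172 0.0675]
fins [0.5717 0.1073 0.077 ] [0.5482 0.107  0.077 ] [0.5762 0.1158 0.077 ] [0.5521 0.1159 0.077 ]
front [ 0.5604 -0.0407  0.0675] far [0.5594 0.0582 0.0675] handle edges [ 0.5517 -0.041   0.0805] [ 0.5693 -0.0408  0.0805]
```

View pics/top7c.png

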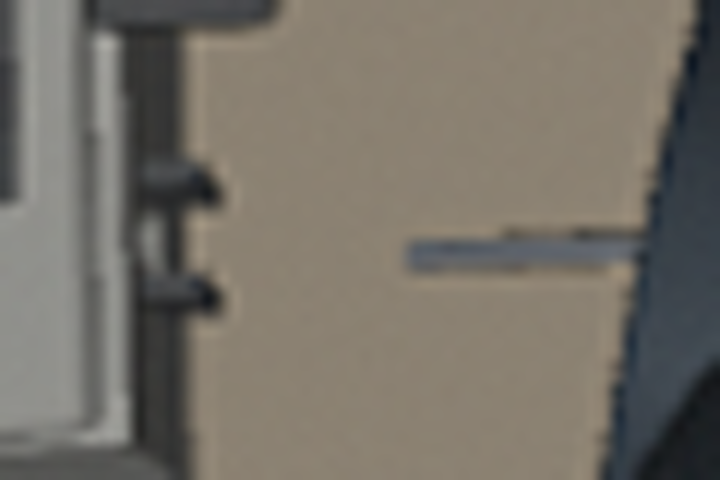

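View pics/w7c.png

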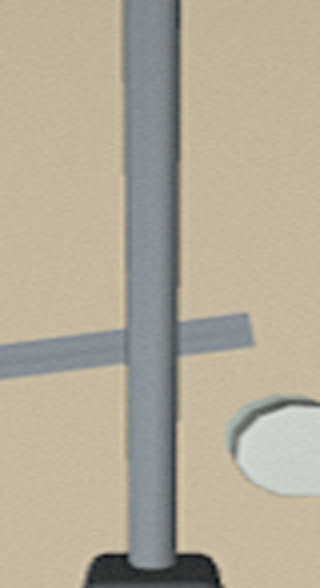

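```bash
python3 - <<'E'
from h import *
r.move_l([.565,-.045,.023],vel=.1); print(st())
im,T=shot("wrist","w8")
im2,_=shot("top","top8")
cv2.imwrite("pics/top8c.png",cv2.resize(im2[180:220,245:305],None,fx=12,fy=12,interpolation=cv2.INTER_CUBIC))
cv2.imwrite("pics/w8c.png",cv2.resize(im[0:210,210:430],None,fx=3.5,fy=2.8,interpolation=cv2.INTER_CUBIC))
E
```

```text
t 18.42 pos [ 0.5651 -0.0446  0.0231] F [ 0.6 -0.6 -1.3] w 0.0201
```

View pics/top8c.png

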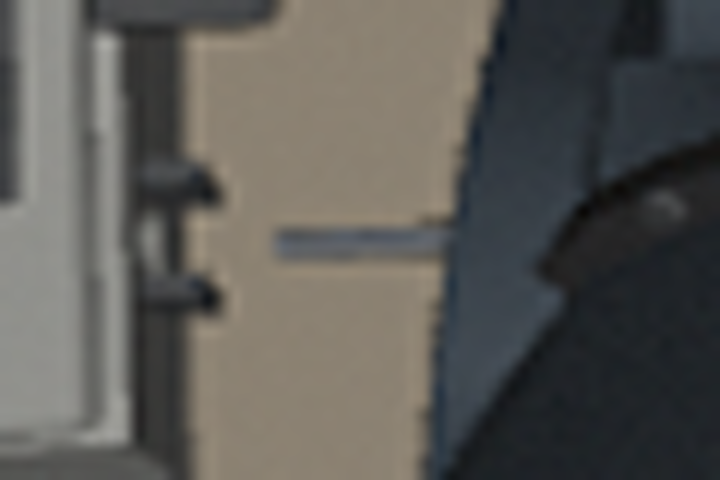

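View pics/w8c.png

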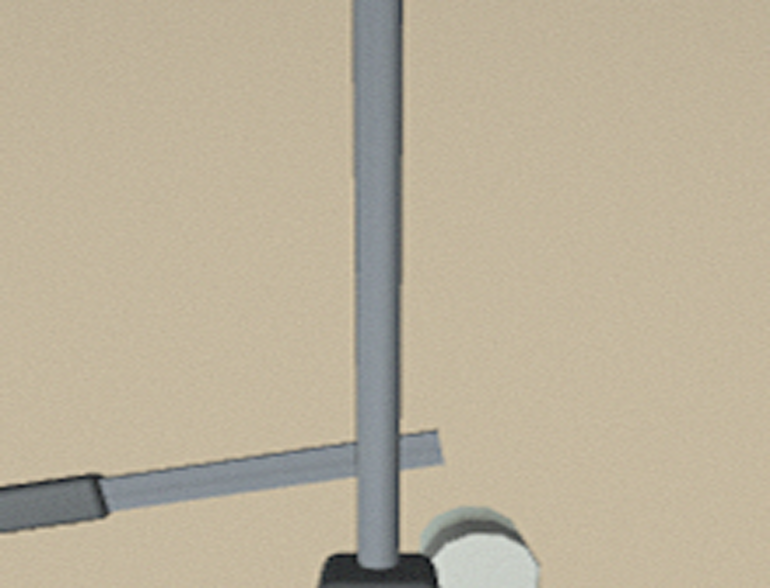

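```bash
python3 - <<'E'
from h import *
g=cv2.cvtColor(cv2.imread("pics/top8.png"),cv2.COLOR_BGR2GRAY)
print(g[188:212,256:264]); print(g[196:206,268:282])
# predicted: fins edges
for x0 in(.560,.563,.5665):
  y=.110
  print(x0,[np.round(proj("top",[x0+dx,y,z]),2) for dx,z in((.015,.077),(.010,.077),(.010,.043),(-.010,.077),(-.015,.077),(-.015,.043))])
print(proj("top",[.565,.0965,.06]))
E
```

```text
[[ 49  57  54  58 103 138 132 130]
 [ 49  57  54  59 103 138 131 131]
 [ 50  56  55  57 103 138 131 131]
 [ 51  55  53  60 103 138 132 131]
 [ 51  57  55  59 102 137 132 132]
 [ 55  68  70  66  81 102 115 134]
 [ 62  77  77  78  73  53  82 135]
 [ 51  56  57  55  47  39  44 102]
 [ 48  45  42  42  43  48  37  84]
 [ 53  67  56  46  73 102  96 111]
 [ 71 104  80  47  98 145 138 136]
 [ 87 128  91  43  94 139 132 131]
 [ 83 126  89  44  93 140 132 130]
 [ 71 111  91  46  94 138 132 133]
 [ 55  89  90  53  88 114 114 136]
 [ 55  74  74  76  74  55  81 135]
 [ 53  65  66  66  67  53  31  88]
 [ 44  45  41  39  44  48  35  87]
 [ 48  54  53  47  72 100  94 110]
 [ 49  56  57  54  84 131 140 135]
 [ 46  55  57  52  82 126 134 131]
 [ 48  56  57  51  81 125 133 131]
 [ 48  55  57  52  82 125 135 130]
 [ 48  55  55  51  82 125 134 132]]
[[131 131 132 131 130 130 131 132 130 131 132 132 132 138]
 [132 133 132 131 133 132 132 132 134 131 133 132 131 135]
 [130 130 130 131 131 131 131 130 131 130 132 120  94  90]
 [ 94  85  88  91  93  95  93  84  88  90  92  93  98  95]
 [103  96  97  97  98  99  99 101 100  99 100 102 102  91]
 [109 102 103 102 101  97 101 108 106 107 104 101  98  89]
 [132 135 136 135 135 135 136 134 134 135 135 135 140 123]
 [132 131 130 132 131 132 131 131 131 131 133 133 136 120]
 [131 132 131 130 130 130 131 130 130 129 131 132 136 114]
 [130 130 130 130 131 130 131 130 130 130 131 133 123  84]]
0.56 [array([262.18, 194.39]), array([262.2 , 196.25]), array([263.92, 198.33]), array([262.25, 203.75]), array([262.27, 205.63]), array([263.99, 207.4 ])]
0.563 [array([262.17, 193.27]), array([262.19, 195.13]), array([263.91, 197.25]), array([262.24, 202.62]), array([262.26, 204.5 ]), array([263.99, 206.31])]
0.5665 [array([262.16, 191.96]), array([262.18, 193.83]), array([263.9 , 195.98]), array([262.23, 201.31]), array([262.25, 203.18]), array([263.97, 205.03])]
[268.12110504 199.01225754]
```

```bash
python3 - <<'E'
from h import *
def go(y,v=.05):
    r.move_l([.5666-.0075*(y+.0446),y,.023],vel=v)
    F=sensors.get_state()["wrist_force"]; print(st()); return F
for y in(-.032,-.02,-.012,-.006,0,.006,.011,.013,.015,.017,.019,.021,.023,.025):
    F=go(y)
    if abs(F[0])>6 or abs(F[2])>6 or F[1]<-9: print("stop");break
    if F[1]<-5.5: r.sleep(.1); print(st())
im2,_=shot("top","top9")
cv2.imwrite("pics/top9c.png",cv2.resize(im2[150:230,170:310],None,fx=5,fy=5,interpolation=cv2.INTER_CUBIC))
shot("wrist","w9")
E
```

```text
t 18.93 pos [ 0.5665 -0.0318  0.023 ] F [-0.4 -0.3 -0.5] w 0.0197
t 19.32 pos [ 0.5664 -0.0197  0.023 ] F [-0.5 -0.6 -1. ] w 0.0198
t 19.62 pos [ 0.5663 -0.0117  0.023 ] F [-0.1  0.5 -0.3] w 0.0199
t 19.89 pos [ 0.5663 -0.0057  0.023 ] F [ 0.2  0.8 -0.6] w 0.0197
t 20.16 pos [5.662e-01 3.000e-04 2.300e-02] F [ 0.3  0.8 -0.8] w 0.0198
t 20.43 pos [0.5662 0.0063 0.023 ] F [ 0.3  0.1 -1.1] w 0.0200
t 20.68 pos [0.5662 0.0112 0.023 ] F [-0.4  0.4 -1.7] w 0.0198
t 20.93 pos [0.5662 0.013  0.023 ] F [-0.   0.4 -1.2] w 0.0199
t 21.18 pos [0.5661 0.0151 0.023 ] F [-0.3 -0.5 -1. ] w 0.0196
t 21.43 pos [0.5661 0.0171 0.023 ] F [-0.4  0.1 -0.7] w 0.0195
t 21.68 pos [0.5662 0.0189 0.023 ] F [-0.2 -3.2 -0.2] w 0.0200
t 21.93 pos [0.5661 0.0209 0.023 ] F [-0.1 -3.4 -0.9] w 0.0200
t 22.18 pos [0.5661 0.0228 0.023 ] F [-0.1 -5.1 -0.6] w 0.0199
t 22.43 pos [0.5661 0.0247 0.0231] F [ 0.1 -6.8 -0.7] w 0.0201
t 22.52 pos [0.5661 0.0246 0.023 ] F [-0.1 -6.3 -0.5] w 0.0199
```

View pics/top9c.png

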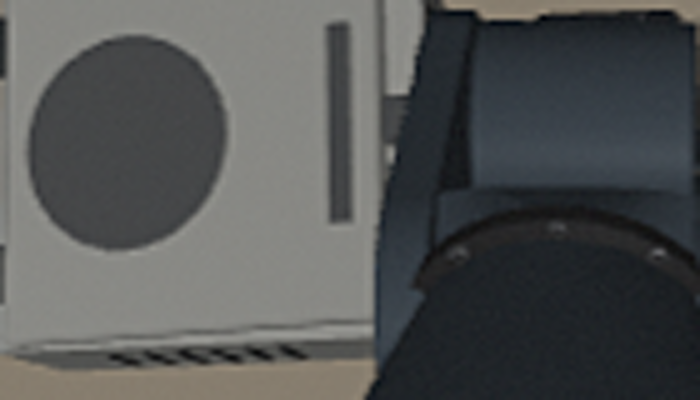

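View pics/w9.png

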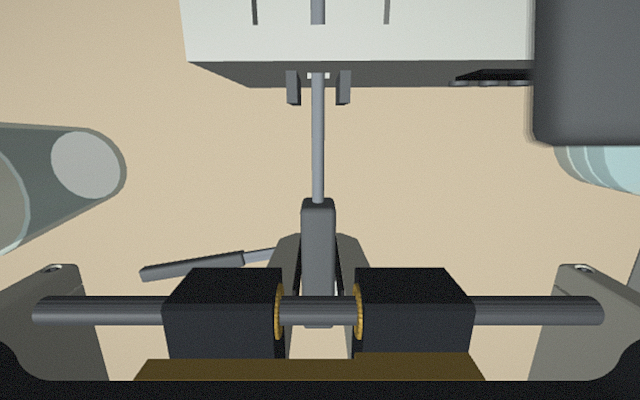

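The rod is in the slot with a gap on both sides (w9, between the fins at (293–343, 85)). The force climbed to 6.8 N over about 7 mm of latch travel. The tongue now looms near the camera at (585,70), so the lid has popped. I'll press 1.5 mm more, then withdraw.

```bash
python3 - <<'E'
from h import *
r.move_l([.5661,.0263,.023],vel=.03); r.sleep(.15); print(st())
r.move_l([.5667,-.06,.023],vel=.15); print(st())
r.move_l([.5667,-.10,.09],vel=.2); print(st())
im,_=shot("scene","s10"); cv2.imwrite("pics/s10c.png",cv2.resize(im[130:370,230:470],None,fx=2.5,fy=2.5,interpolation=cv2.INTER_CUBIC))
im,_=shot("top","top10"); shot("wrist","w10")
E
```

```text
t 23.02 pos [0.5661 0.0258 0.023 ] F [-0.4 -6.6 -1.1] w 0.0197
t 23.75 pos [ 0.5666 -0.0593  0.0229] F [ 0.8  0.8 -0.6] w 0.0202
t 24.29 pos [ 0.5663 -0.0992  0.0893] F [-0.1 -0.5 -1.6] w 0.0196
```

View pics/s10c.png

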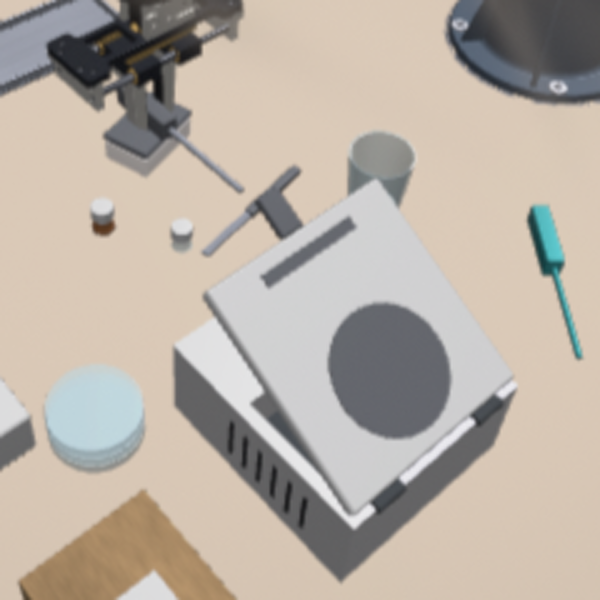

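View pics/top10.png

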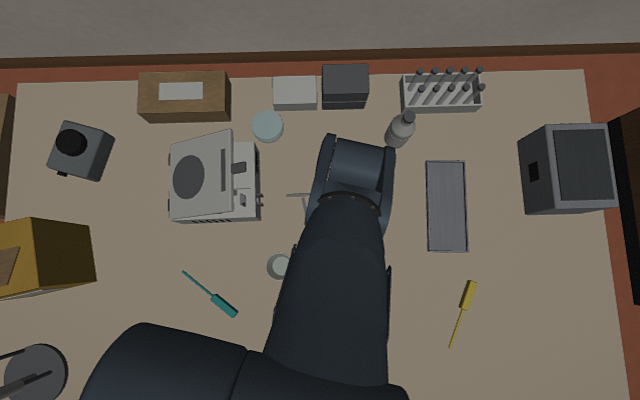

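View pics/w10.png

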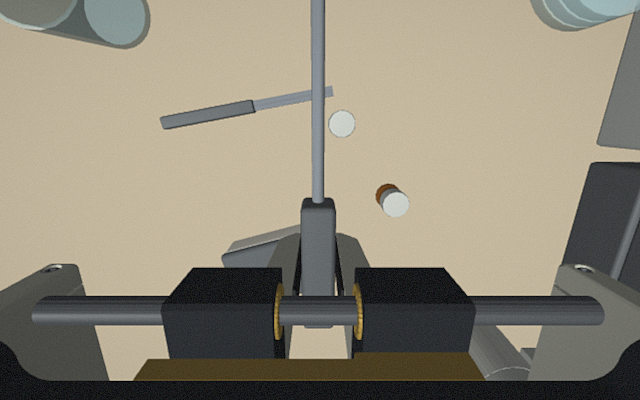

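```bash
python3 - <<'E'
import cv2
im=cv2.imread("pics/top10.png"); cv2.imwrite("pics/t10a.png",cv2.resize(im[150:262,400:500],None,fx=5,fy=5,interpolation=cv2.INTER_CUBIC))
cv2.imwrite("pics/t10b.png",cv2.resize(im[120:230,155:285],None,fx=6,fy=5.4545,interpolation=cv2.INTER_CUBIC))
E
```

```text
(no output)
```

View pics/t10a.png

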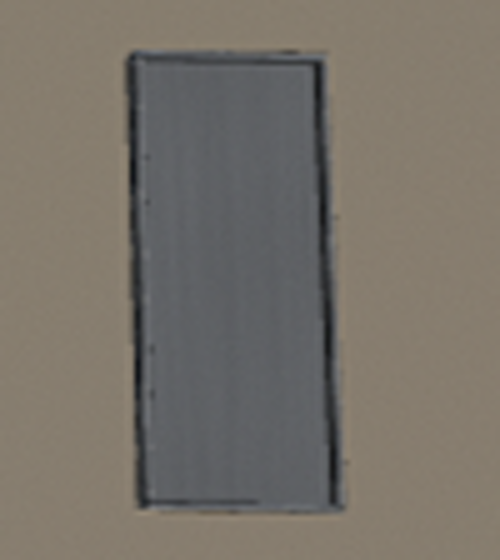

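View pics/t10b.png

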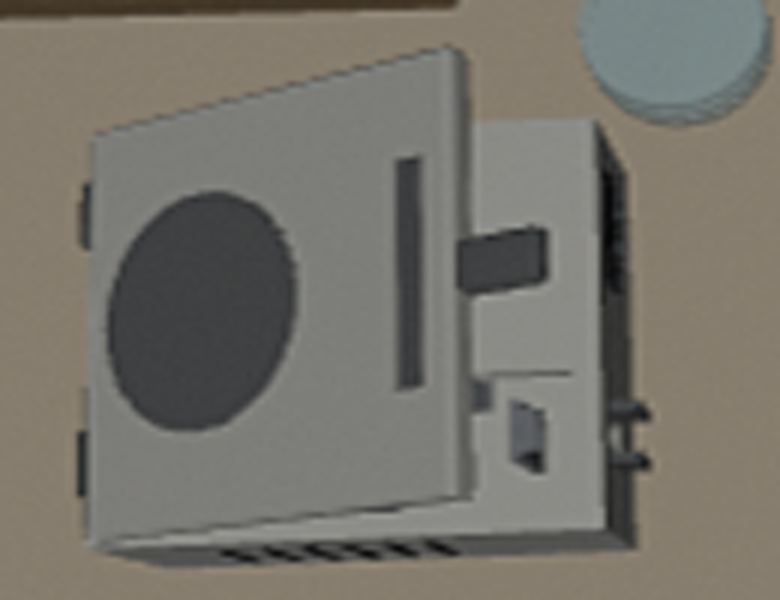

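```bash
python3 - <<'E'
from h import *
np.set_printoptions(precision=4,suppress=True)
C=[pt("top",400+x/5,150+y/5,.018)[:2] for x,y in((131,52),(326,54),(342,510),(138,508))]
print(C,np.mean(C,0)); 
d1=C[0]-C[3];d2=C[1]-C[2];print(np.linalg.norm(d1),np.linalg.norm(d2),np.linalg.norm(C[0]-C[1]),np.degrees([np.arctan2(*d[::-1]) for d in(d1,d2)]))
obs=(155+546.5/6,120+255.5/5.4545); print(obs)
for yh in(.330,.333):
  for th in np.arange(.3,.75,.05):
    c,s=np.cos(th),np.sin(th); print(yh,round(th,2),proj("top",[.611,yh-.245*c+.013*s,.1+.245*s+.013*c]))
E
```

```text
[array([ 0.6708, -0.3485]), array([ 0.6666, -0.4593]), array([ 0.4098, -0.446 ]), array([ 0.4139, -0.3342])] [ 0.5403 -0.397 ]
0.2573148243571743 0.2572300185670483 0.11080984522225222 [-3.1932 -2.9557]
(246.08333333333331, 166.8420570171418)
0.33 0.3 [260.0806 171.4457]
0.33 0.35 [257.438 170.358]
0.33 0.4 [254.4969 169.2728]
0.33 0.45 [251.2556 168.194 ]
0.33 0.5 [247.7139 167.1257]
0.33 0.55 [243.8732 166.0722]
0.33 0.6 [239.7367 165.0379]
0.33 0.65 [235.3094 164.0276]
0.33 0.7 [230.5985 163.0463]
0.333 0.3 [258.8121 171.4794]
0.333 0.35 [256.1528 170.3921]
0.333 0.4 [253.195  169.3074]
0.333 0.45 [249.9369 168.229 ]
0.333 0.5 [246.3784 167.1611]
0.333 0.55 [242.521 166.108]
0.333 0.6 [238.3679 165.0741]
0.333 0.65 [233.9243 164.0643]
0.333 0.7 [229.1974 163.0833]
```

```bash
python3 - <<'E'
from h import *
R=Rdir(np.radians(-3.1))
r.movep([.495,-.3945,.08],R); print(st())
r.move_l([.495,-.3945,-.010],vel=.15); print(st())
z=-.010
while z>-.021:
    z-=.003
    r.move_l([.495,-.3945,z],vel=.05); print(st())
    if sensors.get_state()["wrist_force"][2]>3: break
hand.move_gripper(.045); print(st())
r.move_l([.495,-.3945,.08],vel=.2)
im,T=shot("wrist","w11"); im,_=shot("top","top11")
E
```

```text
t 25.60 pos [ 0.4953 -0.3935  0.0797] F [-0.1 -0.5 -0.6] w 0.0198
t 26.35 pos [ 0.4956 -0.3947 -0.0091] F [ 0.5  0.2 -0.4] w 0.0198
t 26.60 pos [ 0.4952 -0.3947 -0.0125] F [-1.1  0.4 -0.4] w 0.0195
t 26.85 pos [ 0.4949 -0.3944 -0.0161] F [ 0.2 -0.5 -0.6] w 0.0195
t 27.10 pos [ 0.4949 -0.3944 -0.0193] F [ 0.2 -0.4 -0.9] w 0.0197
t 27.35 pos [ 0.4955 -0.3947 -0.0207] F [-2.6  3.2 12.1] w 0.0194
t 27.98 pos [ 0.495  -0.3945 -0.0221] F [ 0.2 -0.5 -1.4] w 0.0454
```

View pics/w11.png

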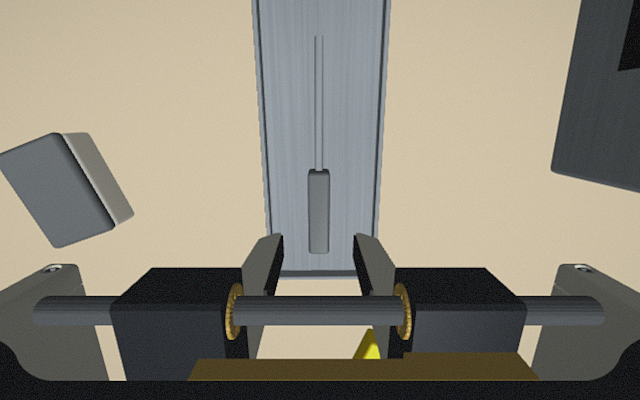

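View pics/top11.png

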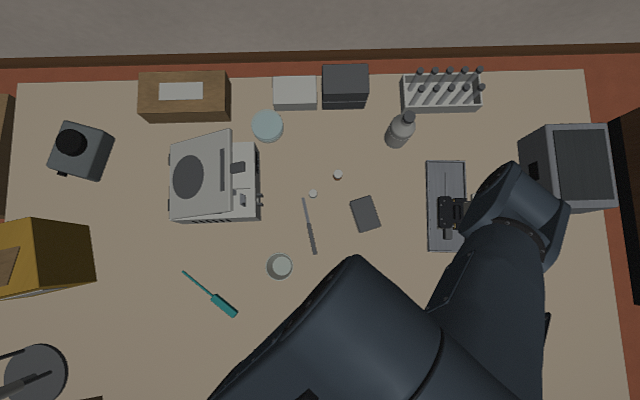

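```bash
python3 - <<'E'
from h import *
r.move_l([.495,-.3945,.20],vel=.3)
R=Rdir(np.radians(90.3))
r.movep([.613,.10,.27],R); print(st())
r.move_l([.613,.132,.215],vel=.15); print(st())
im,T=shot("wrist","w12"); im,_=shot("scene","s12")
cv2.imwrite("pics/s12c.png",cv2.resize(im[60:360,200:520],None,fx=2.2,fy=2,interpolation=cv2.INTER_CUBIC))
E
```

```text
t 31.15 pos [0.6131 0.099  0.2697] F [-0.6 -0.8 -0.7] w 0.0449
t 31.73 pos [0.6134 0.1316 0.2156] F [-0.2  0.4 -0.3] w 0.0453
```

View pics/w12.png

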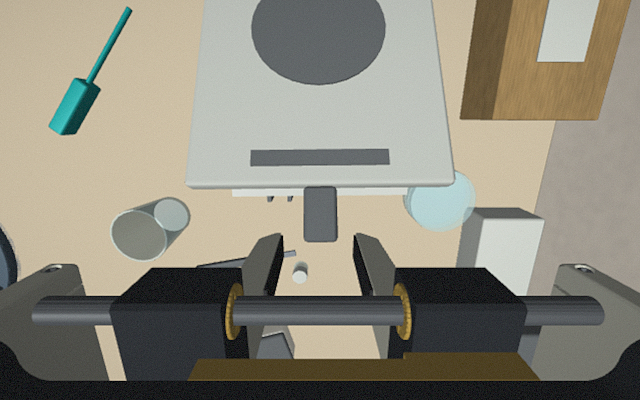

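View pics/s12c.png

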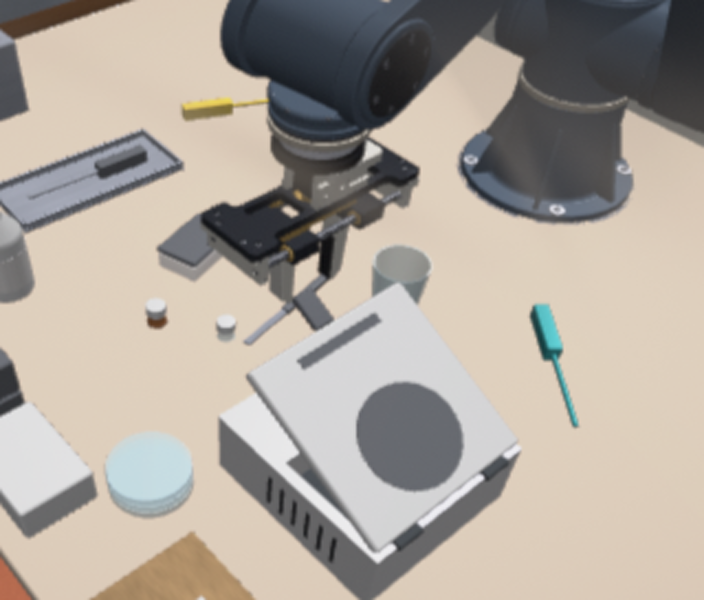

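```bash
python3 - <<'E'
from h import *
T=np.load("pics/w12.npy")
for yh in(.329,.332,.335):
  for th in(.45,.5,.55):
    c,s=np.cos(th),np.sin(th); P=lambda a,b:[.613,yh-a*c+b*s,.1+a*s+b*c]
    print(yh,th,np.round(proj("wrist",P(.245,.013),T),1),np.round(proj("wrist",P(.205,.013),T),1))
E
```

```text
0.329 0.45 [317.  251.6] [317.3 199.4]
0.329 0.5 [317.  250.6] [317.2 196. ]
0.329 0.55 [317.  248.5] [317.2 191.5]
0.332 0.45 [317. 248.] [317.3 195.7]
0.332 0.5 [317.  246.8] [317.3 192.1]
0.332 0.55 [317.  244.4] [317.3 187.3]
0.335 0.45 [317.  244.4] [317.3 192. ]
0.335 0.5 [317.  242.9] [317.3 188.1]
0.335 0.55 [317.  240.3] [317.3 183.2]
```

```bash
python3 - <<'E'
from h import *
r.move_l([.615,.1346,.182],vel=.08); print(st())
shot("wrist","w13")
hand.move_gripper(.015); print(st())
im,T=shot("wrist","w13b")
E
```

```text
t 32.39 pos [0.615  0.1346 0.1818] F [0.2 0.1 0.1] w 0.0447
t 32.92 pos [0.6149 0.1345 0.1821] F [-1.7 -1.   1.1] w 0.0236
```

View pics/w13b.png

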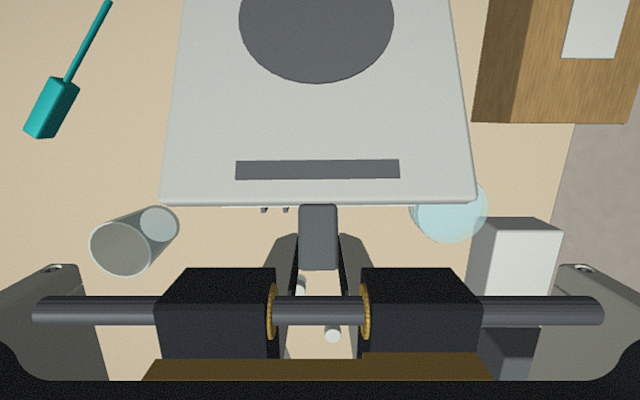

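The tongue is held: width 23.6 mm against 24 expected, with side forces under 2 N. Now I swing the lid along its arc.

```bash
python3 - <<'E'
from h import *
yh=.334
def tp(th,a=.233,b=.008): c,s=np.cos(th),np.sin(th); return np.array([.615,yh-a*c+b*s,.1+a*s+b*c])
p0=tp(.51); off=np.array([.615,.1346,.182])-p0
for th in np.arange(.59,1.44,.07):
    r.move_l(tp(th)+off,vel=.12)
    F=sensors.get_state()["wrist_force"]; print(round(th,2),st())
    if np.linalg.norm(F)>15: print("stop"); break
im,T=shot("wrist","w14"); im,_=shot("scene","s14")
E
```

```text
0.59 t 33.28 pos [0.6148 0.1453 0.198 ] F [-2.9  0.   0.1] w 0.0235
0.66 t 33.57 pos [0.6146 0.1554 0.2106] F [-3.9  0.6 -0. ] w 0.0236
0.73 t 33.85 pos [0.6145 0.1664 0.2228] F [-5.3  1.1 -1.2] w 0.0236
0.8 t 34.13 pos [0.6143 0.1784 0.2342] F [-6.   0.1 -1.7] w 0.0234
0.87 t 34.42 pos [0.6141 0.191  0.2448] F [-7.6  1.4 -1.2] w 0.0236
0.94 t 34.70 pos [0.6139 0.2042 0.2543] F [-8.6  0.5 -1.7] w 0.0238
1.01 t 34.98 pos [0.6137 0.2181 0.2629] F [-9.5  1.  -2.1] w 0.0238
1.08 t 35.27 pos [0.6134 0.2325 0.2705] F [-10.3   0.3  -1.9] w 0.0236
1.15 t 35.55 pos [0.6132 0.2474 0.2771] F [-11.9   0.6  -2. ] w 0.0239
1.22 t 35.83 pos [0.613  0.2627 0.2826] F [-13.2  -0.8  -2.1] w 0.0235
1.29 t 36.12 pos [0.6128 0.2784 0.2871] F [-14.7  -0.2  -1.8] w 0.0239
1.36 t 36.40 pos [0.6125 0.2944 0.2905] F [-15.2  -0.5  -1.6] w 0.0241
stop
```

View pics/s14.png

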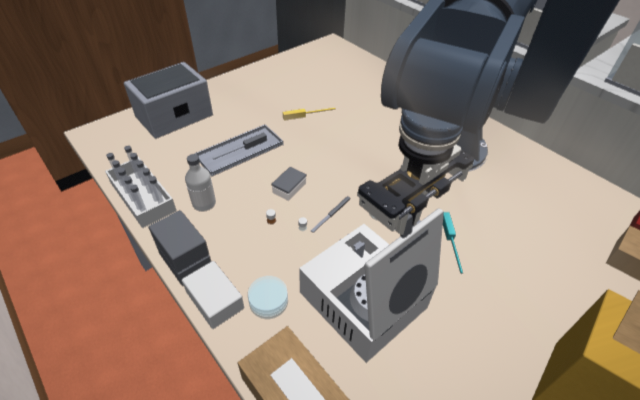

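View pics/w14.png

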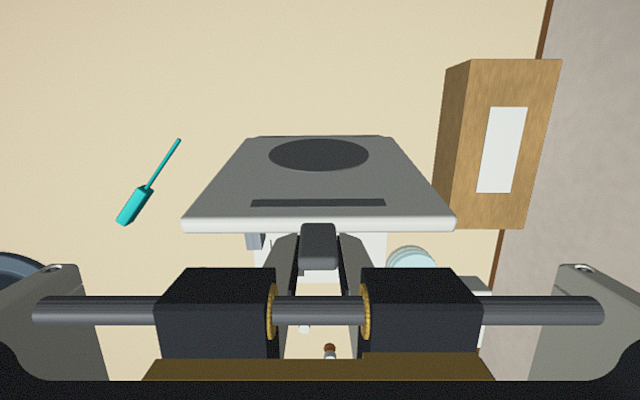

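```bash
python3 - <<'E'
from h import *
yh=.334
def tp(th,x,a=.233,b=.008): c,s=np.cos(th),np.sin(th); return np.array([x,yh-a*c+b*s,.1+a*s+b*c])
off=np.array([.615,.1346,.182])-tp(.51,.615)
for th,x in((1.37,.6125),(1.40,.611),(1.43,.610),(1.455,.6095)):
    r.move_l(tp(th,x)+off,vel=.08)
    F=sensors.get_state()["wrist_force"]; print(round(th,2),st())
    if F[1]<-8: print("stop"); break
r.sleep(.2); print(st())
im,_=shot("scene","s15")
cv2.imwrite("pics/s15c.png",cv2.resize(im[180:360,280:480],None,fx=4,fy=3.3,interpolation=cv2.INTER_CUBIC))
E
```

```text
1.37 t 36.75 pos [0.6124 0.2958 0.2909] F [-1.3  0.2 -7.7] w 0.0238
1.4 t 37.00 pos [0.6123 0.3027 0.292 ] F [ 8.3  1.5 -8.2] w 0.0238
1.43 t 37.25 pos [0.6122 0.3095 0.2931] F [13.5  1.  -9.5] w 0.0238
1.46 t 37.50 pos [0.6121 0.3151 0.2937] F [ 15.2  -0.3 -10. ] w 0.0237
t 37.70 pos [0.6121 0.3149 0.2937] F [ 15.1   0.3 -11.3] w 0.0236
```

View pics/s15c.png

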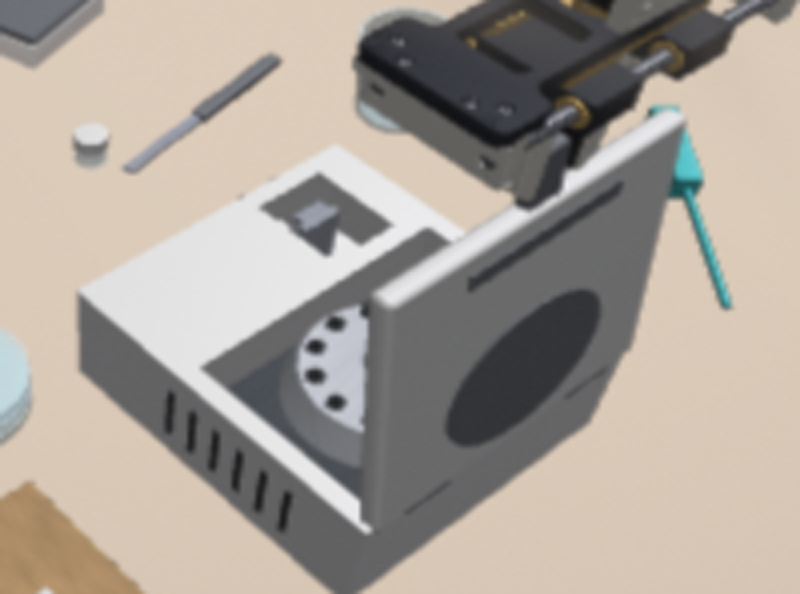

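```bash
python3 - <<'E'
from h import *
y=.315
r.move_l([.612,y,.2925],vel=.05); print(st())
for i in range(4):
    y+=.0025; r.move_l([.612,y,.2925],vel=.04); print(st())
    if sensors.get_state()["wrist_force"][1]<-4: break
hand.move_gripper(.05); r.sleep(.2); print(st())
r.move_l([.612,y-.002,.40],vel=.15); print(st())
r.movep([.50,-.15,.42],Rdir(np.radians(60))); r.sleep(.2); print(st())
im,_=shot("scene","s16"); im2,_=shot("top","top16")
cv2.imwrite("pics/s16c.png",cv2.resize(im[180:360,280:480],None,fx=4,fy=3.3,interpolation=cv2.INTER_CUBIC))
cv2.imwrite("pics/top16c.png",cv2.resize(im2[110:260,150:480],None,fx=2.4,fy=2.4,interpolation=cv2.INTER_CUBIC))
E
```

```text
t 38.00 pos [0.6122 0.3152 0.2936] F [-2.2 -0.9  1.9] w 0.0240
t 38.25 pos [0.6122 0.3177 0.2938] F [-1.6 -2.2  5.3] w 0.0235
t 38.50 pos [0.6122 0.3201 0.2939] F [-2.5 -2.7  6.4] w 0.0239
t 38.75 pos [0.6122 0.3225 0.294 ] F [-4.  -4.4  6.9] w 0.0239
t 39.60 pos [0.612  0.3225 0.2925] F [ 0.3 -0.5 -0.4] w 0.0498
t 40.47 pos [0.6118 0.3204 0.3989] F [ 0.1  0.3 -0.4] w 0.0500
t 42.43 pos [ 0.5003 -0.1495  0.4199] F [-0.5 -0.2  0.4] w 0.0499
```

View pics/s16.png

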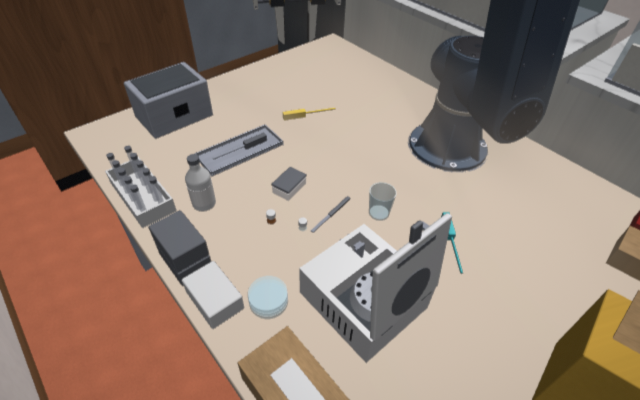

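View pics/s16c.png

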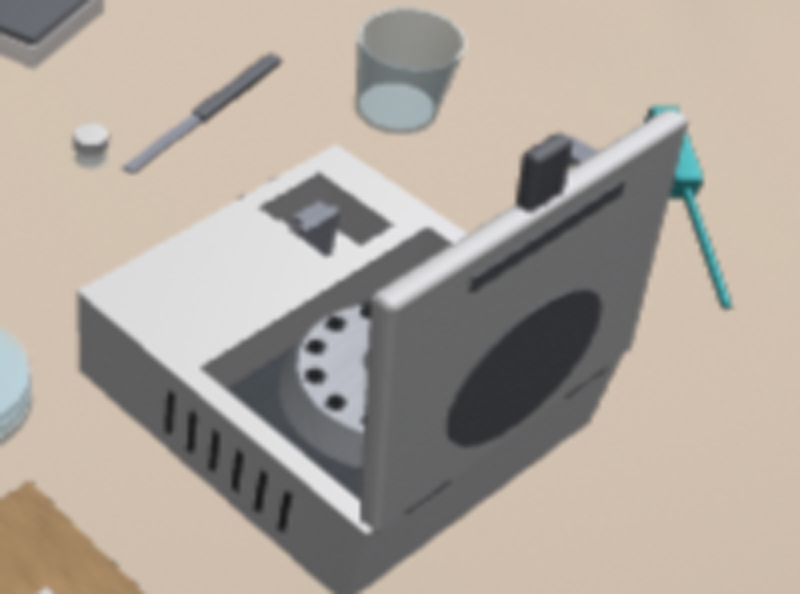

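View pics/top16.png

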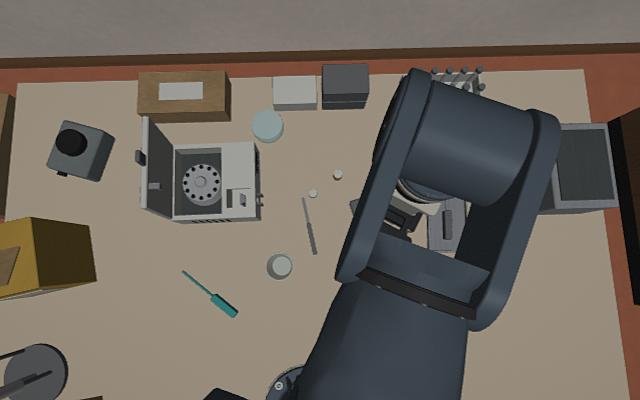

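```bash
python3 - <<'E'
from h import *
np.set_printoptions(precision=4,suppress=True)
for th in(1.2,1.3,1.35,1.4,1.45,1.5):
    c,s=np.cos(th),np.sin(th)
    print(th,[np.round(proj("scene",[x,.333-.205*c+.014*s*0,.1+.205*s]),1) for x in(.611+.098,.611-.098)])
T=np.load("pics/w11.npy"); d=np.array([np.cos(np.radians(-3.1)),np.sin(np.radians(-3.1))]);n=np.array([-d[1],d[0]])
for nm,u,v,z in(("tip",319,37,.017),("tail",318.5,253,.030)):
    p=pt("wrist",u,v,z,T)[:2]-[.542,-.397]; print(nm,p@d,p@n)
E
```

```text
1.2 [array([348.9, 252. ]), array([424.3, 199.9])]
1.3 [array([357.1, 257. ]), array([433.1, 203.3])]
1.35 [array([361.4, 259.9]), array([437.6, 205.4])]
1.4 [array([365.8, 263.1]), array([442.1, 207.8])]
1.45 [array([370.3, 266.6]), array([446.8, 210.4])]
1.5 [array([374.8, 270.4]), array([451.4, 213.3])]
tip 0.09477596724189877 -0.0007134917149145471
tail -0.09279988818877782 -0.0004025206698569329
```

The lid's far corners fit 1.45–1.5 rad, so it is at the stop. The rod spans −93 to +95 mm along the tray and sits within 1 mm of its centreline. The arm is clear, so I hand in.

```bash
python3 - <<'E'
from h import *
print(workorder.sign_off()); print(st())
E
```

```text
the job is handed in; nothing more can be done
None
the job is handed in; nothing more can be done
```

The job is handed in. I pushed the release rod through the slot until the lid popped, laid it in the tray, and swung the lid fully open. The sign-off reported no verdict.

**What I did**
- **Latch:** I gripped the grey rod by its handle, lined it up on the fins and pushed it in. The force rose to about 6.8 N over roughly 7 mm of travel, and the lid popped to about 0.5 rad.
- **Rod and lid:** I set the rod down in the tray, gripped the lid's tongue and swung the lid to its stop. Then I let go and moved the arm clear. The last clock reading before sign-off was about 42.4 s of the 67 s allowed.

**Last checks**
- **Lid:** after release its corners in the scene picture fit 1.45–1.5 rad, above the 1.3 needed, and it did not move when I let go.
- **Rod:** in a picture taken just after I let it go, it lies along the middle of the tray, from −93 to +95 mm of the ±127 mm allowed.
- **Bystanders:** in the final scene picture all seven stand where they started, as far as can be seen.
- **Latch tab:** I did not measure its return after the rod was withdrawn. I only assume it sprang back.

**What failed or disagreed**
- **Missed grasps:** the first two closes shut on nothing. The fingertips really sit about 25 mm short of the stated TCP, so I went lower, feeling for contact, and the third grasp held at 19.9 mm.
- **Calibration:** the top camera and the arm disagreed by about 2.6 mm in x. I handled this by aligning the rod to the fins within the same picture.
- **Side load:** swinging the lid put up to about 15 N sideways on the wrist because of a small yaw error. I corrected the path near the end.

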